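# Find and press the hidden cover release of a tube warmer

## Task

Open the tube warmer's cover with its hidden release: with a fingertip, sweep along the top edge of the grey front rail, starting at the rail's left end (the robot's left) and moving right, until you find the groove, then press the plate inside the groove fully down so that the cover pops ajar, and take the hand away. Use the release only: do not touch the cover itself, and leave the bottle, the beaker and the pot where they stand.

Things in the scene. Friction and masses are not known exactly. Their poses are not given: they have to be found in the camera images.
- warmer: Fixed white bench-top tube warmer, 240 mm deep (its x), 380 mm wide (its y), white top at height 58 mm. Origin: centre of its underside, on the bench. Its front faces its own -x (the robot); its y points to the robot's left. Along the front edge stands a straight grey rail, 380 mm long, 24 mm deep (middle line at x = -108 mm), flat top at height 80 mm, 22 mm above the white top.
- rail_left (a point): Left end of the rail's top: middle of its depth, height 80 mm. Axes parallel to the warmer's: -y runs along the rail to its right end. The rail's middle part is the same grey and at most 0.2 mm lower than its outer parts. The sweep starts within 60 mm of this end.
- rail_right (a point): Right end of the rail's top: middle of its depth, height 80 mm.
- rail_middle (a point): Middle of the rail's top, height 80 mm. One groove, 44 mm long along the rail, is cut across the rail, open to front and back, with square upright end walls. Its centre is anywhere up to 54 mm left or right of this point, different each time. Its floor, 9 mm below the rail's top, is the release plate: grey, 42 mm long, as deep as the rail.
- release (a joint): How far the release plate in the groove is pressed down: 0 at rest, 0.007 m fully down (plate top then at height 64 mm). It moves against a friction of about 4 N (with the cover's weight balanced), and stays where it is left.
- cover: Clear flat cover with white edges, 162 mm deep by 350 mm wide by 4 mm thick, over the tubes. Origin on its hinge line, at height 82 mm; it reaches 163 mm from there towards the robot, its top at height 86 mm when shut. Tilts with the release plate: about 0.16 rad when that is fully down, and stays so. Its front edge is 53 mm behind the rail's middle line and rises 26 mm when it pops. Not to be touched.
- reagent_bottle_mid (a point): Loose brown bottle with black cap, 44 mm across, 85 mm tall, standing on the bench in front of the warmer's left part; point half-way up. Leave alone.
- beaker_mid (a point): Loose white beaker, 52 mm across, 60 mm tall, standing on the bench in front of the warmer's right part; point half-way up. Leave alone.
- sample_pot_mid (a point): Loose white sample pot with violet cap, 36 mm across, 50 mm tall, standing beside the warmer; point half-way up. Leave alone.

How it is judged:
On the way, in this order (a step that is already met when the one before it is completed fails the run):
1. a fingertip touches the top of the rail within 60 mm of its left end (contact force between the fingers and warmer above 0.3 N and x of the grasp point in the frame of rail_left between -0.03 and 0.03 m and z of the grasp point in the frame of rail_left between 0 and 0.06 m and y of the grasp point in the frame of rail_left between -0.06 and 0.01 m), for 0.05 s.
2. a fingertip is on the rail's top farther along, 70 to 112 mm from the left end, sweeping right (contact force between the fingers and warmer above 0.3 N and x of the grasp point in the frame of rail_left between -0.03 and 0.03 m and z of the grasp point in the frame of rail_left between 0 and 0.06 m and y of the grasp point in the frame of rail_left between -0.112 and -0.07 m), for 0.04 s.
3. the plate in the groove is pressed down and the cover pops ajar (value of joint release above 0.006 m and angle between cover's own z axis and vertical above 0.13 rad), for 0.1 s.
At the end, for the whole second after the job is handed in: The release plate is at least 6 of its 7 mm down, the cover stands ajar by more than 0.13 rad and is at rest, and the bottle, beaker and pot are within 20 mm of where they stood (all of step 3 and angular speed of cover below 0.05 rad/s and distance of each of reagent_bottle_mid, beaker_mid, sample_pot_mid from where it was at the start of the episode below 0.02 m); the robot touches nothing.
It fails at once if the cover itself is touched (over 1 N) (contact force between any of the fingers, the arm and cover above 1 N).
It fails at once if the bottle, beaker or pot is lifted, carried or pushed more than 20 mm (distance of any of reagent_bottle_mid, beaker_mid, sample_pot_mid from where it was at the start of the episode above 0.02 m).
It also fails if it takes over 51 s, if anything falls off the work surface, if the arm or the gripper's body presses on something with over 40 N, if the wrist force passes 120 N, or if a joint passes its speed limit or range.

## Robot

A 6-joint arm with a two-finger parallel gripper is mounted at the origin on the work surface. World frame = base frame: x ahead of the robot, y to its left, z up, the work surface at z = 0. Lengths are in m, angles in rad, forces in N, time in s.
With the tool pointing down it reaches from about 0.275 to 0.825 m from the base axis. Payload 4.9 kg.
Tool frame: the origin (TCP) lies midway between the tips of the shut fingers; the grasp point (between the pads) lies 19 mm behind it (bot.grip_depth is the distance from the TCP to the grasp point, in m); y points along the fingers, x is the direction in which the jaws open and shut, and the axes are right-handed (so a half turn about y gives the same grasp; the last joint's range is limited). The gripper opens to 85 mm and grips with 20 to 120 N. Pads are 22 mm wide; open, the fingers measure 114 mm over their backs; the gripper's body (76 mm by 85 mm) begins 54 mm behind the grasp point. The pads swing forward as they close: fully open they stand 13 mm farther back than shut.
Start: joints at [0.987, 0.326, -0.193, 1.052, 0, 1.437], TCP at [0.239, 0.495, 0.231] pointing down, gripper open.
Joint ranges: [-2.65, 2.65], [-0.97, 1.79], [-1.3, 1.35], [-1.93, 2.1], [-1.47, 1.37], [-3.14, 3.14]. Speed limits (rad/s): [2.57, 2.57, 3.14, 3.14, 3.14, 3.14].

## Interface

Orientations are given as a unit quaternion [w, x, y, z].
In Python, from cell import bot gives the robot as it stands. Calls block until the motion is done:
- bot.move_pose(position, orientation): joint-space move of the TCP to a pose.
- bot.move_linear(position, speed=0.15, rotation=None, until_force=None): straight line of the TCP; rotation=None keeps the orientation; speed is the mean speed in m/s. With until_force (N) it stops when the force on the tool has changed by that much, and returns True; else False.
- bot.goto_joints(angles): joint-space move.
- bot.set_gripper(opening, grasp_force=None): opening from 0.0 (shut) to 1.0 (fully open); grasp_force is the grip in N (None keeps the last); returns when the fingers have stopped.
- bot.wait(seconds).
- bot.solve_ik(position, orientation): joint angles nearest the present ones, or None.
- bot.camera(name): name is "scene" or "side" or "wrist"; returns the picture (480x640x3 uint8, red, green, blue); there is no depth.
- bot.calibration(name): a dict with "mtx" (3x3 intrinsics, pixels), "extrinsics" (4x4, takes a point from world to camera coordinates); the wrist camera has in their place "hand_eye" (4x4, takes a point from camera to tool coordinates, whose origin is the TCP and whose axes are the tool frame's). Camera axes: x right, y down, z forward; pixel columns grow to the right and rows downward; lengths in m; the calibration is good to about 2 mm. A picture is of the moment at which its call begins: read the wrist's pose just before it. calibration takes no time and is no camera call.
A pose or a line that the arm cannot do raises bot.PlanningError and nothing moves.
- bot.close_job(): hands the job in, once; it reports no verdict.
Trained networks look in the newest picture that a camera, given by its name, has taken for a name from the list of things; names that differ only in an ending like _2 or _b are one class to them, and where a whole thing is asked for, a point or a joint stands for the part that bears it (a point fixed in the world has none). Each returns a list of dicts, best first, with "confidence" (0 to 1); they miss things now and then, are a little off and sometimes report something else, mostly with a low value. They report only what shows in the picture. A call takes as long as a camera call.
- bot.search_frame(camera, thing): "bbox" ([left, top, width, height] in pixels, round what is visible of it).
Readings, each from a call of its own:
- bot.read_clock(): time.
- bot.read_joint_positions(): joint angles.
- bot.read_joint_vel(): joint speeds.
- bot.read_joint_efforts(): joint torques, N m.
- bot.read_position(): TCP position.
- bot.read_tool_rot(): TCP orientation.
- bot.read_ft_force(): force on the tool from outside, world axes, zero at the start.
- bot.read_moment(): the same for the moment, N m.
- bot.read_gripper_width(): opening from 0.0 (shut) to 1.0 (fully open).
Only numpy, scipy, OpenCV 4.12 (cv2) and the standard library are available. Lean on these libraries where they do the work, as an engineer would, in place of code of your own. Each camera call takes 0.05 s, during which the arm holds its last target.

## Working session

There is one attempt and no reset: what is moved stays moved. The work goes in short steps, each a Python script; the robot and the scene stay as the last script left them, time stands still between calls to the robot, and variables do not carry over. Pictures are saved under pics/ and viewed, and the job is handed in when it is done.

```bash
mkdir -p pics; ls; python3 - <<'E'
from cell import bot
import cv2, numpy as np
for n in ["scene","side","wrist"]:
    im=bot.camera(n); cv2.imwrite(f"pics/{n}0.png",im[:,:,::-1])
    c=bot.calibration(n); print(n,{k:np.round(v,4).tolist() for k,v in c.items()})
    for t in ["warmer","cover","reagent_bottle_mid","beaker_mid","sample_pot_mid"]:
        print(t,[(d['bbox'],round(d['confidence'],2)) for d in bot.search_frame(n,t)][:2])
print(bot.read_clock(),bot.read_position(),bot.read_tool_rot(),bot.read_gripper_width(),bot.grip_depth)
E
```

```text
pics
scene {'mtx': [[463.4137, 0.0, 320.7547], [0.0, 463.4137, 245.2749], [0.0, 0.0, 1.0]], 'extrinsics': [[-0.4953, 0.8687, -0.0015, 0.256], [0.5393, 0.3061, -0.7845, -0.2916], [-0.681, -0.3894, -0.6201, 1.2692], [0.0, 0.0, 0.0, 1.0]]}
warmer [([159.7, 170.9, 246.3, 175.7], 0.71)]
cover [([166.4, 179.8, 213.5, 130.2], 0.81)]
reagent_bottle_mid []
beaker_mid [([305.0, 176.0, 21.2, 28.1], 0.55)]
sample_pot_mid [([375.3, 304.3, 27.3, 40.1], 0.85)]
side {'mtx': [[597.7683, 0.0, 316.2044], [0.0, 597.7683, 241.2407], [0.0, 0.0, 1.0]], 'extrinsics': [[0.6947, -0.7191, 0.0151, -0.3897], [-0.3748, -0.3798, -0.8457, 0.3435], [0.6139, 0.5819, -0.5334, 0.5136], [0.0, 0.0, 0.0, 1.0]]}
warmer [([216.8, 205.5, 304.1, 238.2], 0.89), ([251.6, 368.7, 40.0, 62.7], 0.34)]
cover [([217.0, 204.9, 303.7, 238.0], 0.73)]
reagent_bottle_mid [([177.2, 289.1, 32.4, 64.3], 0.67)]
beaker_mid [([251.3, 366.4, 42.4, 65.0], 0.81)]
sample_pot_mid [([269.6, 219.7, 15.8, 13.0], 0.8), ([214.2, 208.9, 306.1, 232.5], 0.44)]
wrist {'mtx': [[421.8292, 0.0, 317.092], [0.0, 421.8292, 238.0958], [0.0, 0.0, 1.0]], 'hand_eye': [[1.0, 0.0005, -0.0002, -0.0005], [0.0003, -0.2819, 0.9594, -0.1425], [0.0005, -0.9594, -0.2819, 0.073], [0.0, 0.0, 0.0, 1.0]]}
warmer []
cover []
reagent_bottle_mid []
beaker_mid []
sample_pot_mid []
0.9 [0.23911375 0.49533694 0.23131436] [ 0.59892784 -0.59889425 -0.37593132  0.37588132] 1.0035373231109233 0.0187
```

View pics/scene0.png

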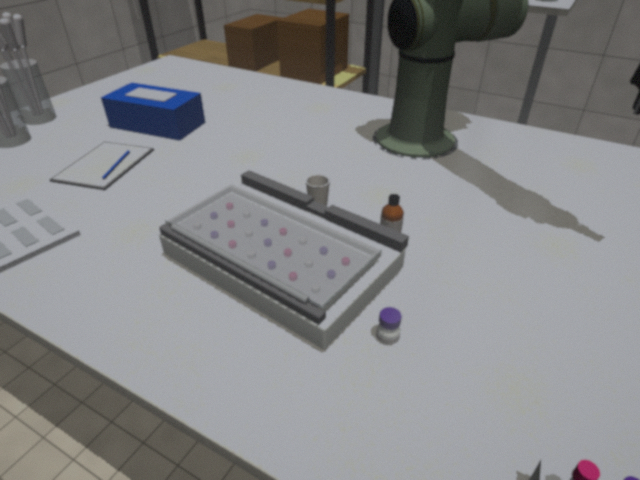

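View pics/side0.png

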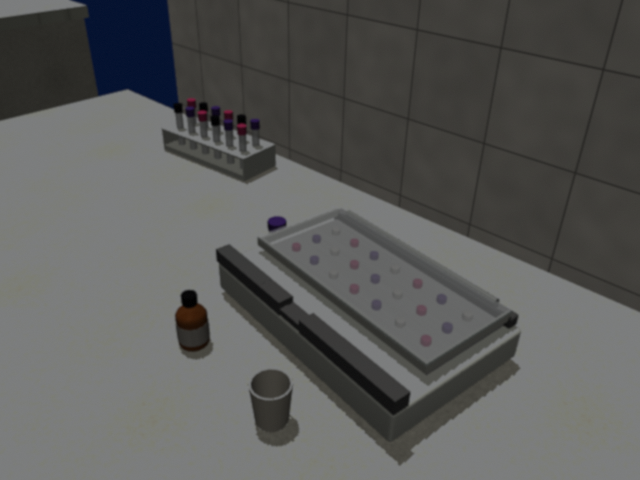

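View pics/wrist0.png

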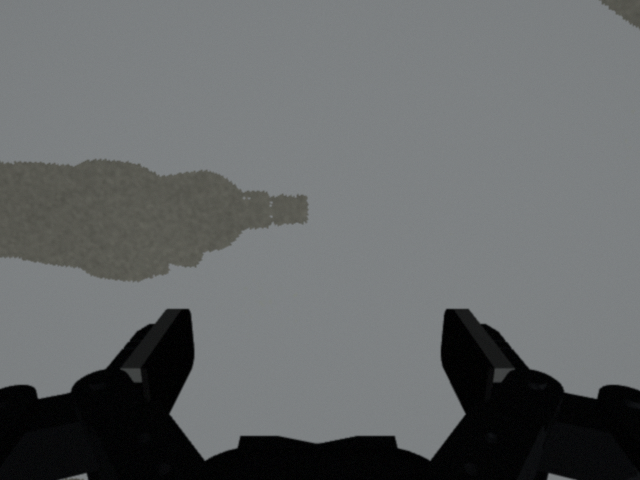

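The side view shows the dark rail running from about (225,250) at its left end to (400,395) at its right. There is a groove near (293,313), and in the scene view near (318,208). The bottle, beaker and pot are all visible too. I'll zoom in to get the corners.

```bash
python3 - <<'E'
import cv2,numpy as np
def z(f,x,y,w,h,s,o):
    im=cv2.imread(f)[y:y+h,x:x+w]; im=cv2.convertScaleAbs(im,alpha=1.6,beta=10)
    im=cv2.resize(im,None,fx=s,fy=s,interpolation=cv2.INTER_CUBIC)
    for k in range(0,w,20): cv2.putText(im,str(x+k),(k*s,10),0,.35,(0,0,255)); cv2.line(im,(k*s,0),(k*s,5),(0,0,255))
    for k in range(0,h,20): cv2.putText(im,str(y+k),(0,k*s),0,.35,(0,0,255)); cv2.line(im,(0,k*s),(5,k*s),(0,0,255))
    cv2.imwrite(o,im)
z("pics/side0.png",205,235,210,190,3,"pics/sz1.png")
z("pics/scene0.png",225,160,195,110,4,"pics/scz1.png")
E
```

```text
(no output)
```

View pics/sz1.png

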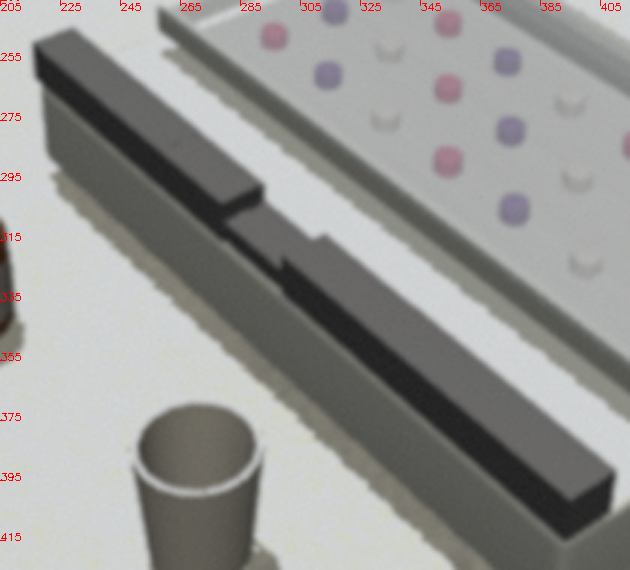

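View pics/scz1.png

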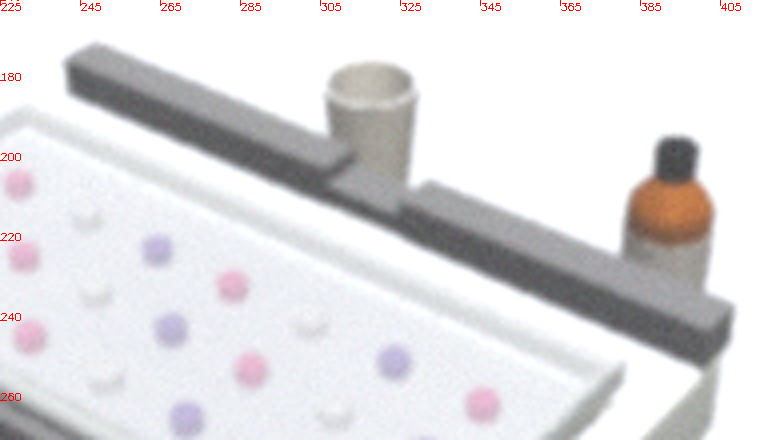

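```bash
cat > fit.py <<'E'
from cell import bot
import numpy as np
from scipy.optimize import least_squares
obs={"side":{"LF":(216.7,250),"LB":(229,244.7),"RF":(395,401.7),"RB":(409.3,391.7),"aF":(278.3,303.7),"aB":(292.7,296.7),"bF":(299.3,321.7),"bB":(312.7,313.7)},
"scene":{"RF":(249.2,170.8),"RB":(241.5,175.8),"LF":(408.5,237.5),"LB":(402.5,242),"bF":(313.2,198.2),"bB":(306.5,203),"aF":(332.5,205.2),"aB":(325.8,209.)}}
C={n:bot.calibration(n) for n in obs}
def proj(n,P):
    c=C[n];q=c["extrinsics"][:3,:3]@P+c["extrinsics"][:3,3];q=c["mtx"]@q;return q[:2]/q[2]
def pt(p,k):
    x,y,t,g=p; yy={"L":.19,"R":-.19,"a":g+.022,"b":g-.022}[k[0]]; xx={"F":-.12,"B":-.096}[k[1]]
    return np.array([x+np.cos(t)*xx-np.sin(t)*yy,y+np.sin(t)*xx+np.cos(t)*yy,.08])
def res(p,cams=("side","scene")): return np.concatenate([proj(n,pt(p,k))-v for n in cams for k,v in obs[n].items()])
for cams in (("side",),("scene",),("side","scene")):
    s=least_squares(lambda p:res(p,cams),[.5,.1,0,0]);print(cams,np.round(s.x,4),"rms",np.sqrt(np.mean(s.fun**2)).round(2))
print(np.round(s.fun.reshape(-1,2),1).tolist())
def w(p,v): x,y,t,g=p;return np.array([x+np.cos(t)*v[0]-np.sin(t)*v[1],y+np.sin(t)*v[0]+np.cos(t)*v[1],v[2]])
print("railL",w(s.x,(-.108,.19,.08)),"R",w(s.x,(-.108,-.19,.08)),"groove",w(s.x,(-.108,s.x[3],.08)))
def ground(n,u,v,z):
    c=C[n];R=c["extrinsics"][:3,:3];t=c["extrinsics"][:3,3];o=-R.T@t;d=R.T@np.linalg.inv(c["mtx"])@[u,v,1];return (o+d*(z-o[2])/d[2])
print("bottle",ground("side",193,323,.0425),"beaker",ground("side",272,400,.03),ground("scene",317,192,.03),"pot",ground("scene",389,325,.025))
E
python3 fit.py
```

```text
('side',) [ 0.6181 -0.0274 -0.1328  0.0039] rms 0.68
('scene',) [ 0.6209 -0.024  -0.1338  0.0057] rms 0.86
('side', 'scene') [ 0.6187 -0.0264 -0.1334  0.0047] rms 1.1
[[-1.5, -1.1], [-0.1, -1.0], [-1.0, -0.1], [0.2, -0.2], [-0.2, -1.0], [0.1, -0.7], [-1.2, -1.9], [0.3, -1.2], [-0.7, -1.3], [-1.2, -1.8], [0.1, -2.0], [-0.8, 0.4], [0.0, -2.0], [-1.1, -1.4], [-0.8, -1.4], [-1.8, 0.5]]
railL [0.53696984 0.17630303 0.08      ] R [ 0.48644365 -0.20032292  0.08      ] groove [ 0.51232879 -0.00737315  0.08      ]
bottle [0.423636   0.10028767 0.0425    ] beaker [ 0.41370482 -0.06835187  0.03      ] [ 0.41106633 -0.06956451  0.03      ] pot [0.68118879 0.21354468 0.025     ]
```

The two cameras agree to about 3 mm. The groove centre comes out about 185 mm from the rail's left end, near (0.512, -0.007). Next I'll check the tool axes and plan with the jaws along the rail.

```bash
cat > h.py <<'E'
from cell import bot
import numpy as np
from scipy.spatial.transform import Rotation as Ro
T=-0.1334; L=np.array([.5370,.1763,.08])
d=np.array([np.sin(T),-np.cos(T),0]) # along rail to the right
def P(s,z,off=0): # s from left end, off toward warmer's +x
    p=L+d*s+np.array([np.cos(T),np.sin(T),0])*off; p[2]=z; return p
def quat(sign):
    x=sign*d; y=np.array([0,0,-1.]); z=np.cross(x,y); q=Ro.from_matrix(np.c_[x,y,z]).as_quat(); return q[[3,0,1,2]]
E
python3 - <<'E'
from h import *
q=bot.read_tool_rot(); print(Ro.from_quat(q[[1,2,3,0]]).as_matrix().round(2))
for s in (1,-1):
    m=Ro.from_quat(quat(s)[[1,2,3,0]]).as_matrix(); print(s,m.round(2).tolist())
    for a in (.03,.185): print(bot.solve_ik(P(a,.064),quat(s)))
print(bot.read_ft_force(),bot.read_clock())
E
```

```text
[[ 0.43  0.   -0.9 ]
 [ 0.9   0.    0.43]
 [ 0.   -1.    0.  ]]
1 [[-0.13, 0.0, 0.99], [-0.99, 0.0, -0.13], [0.0, -1.0, 0.0]]
[ 0.13480838  0.49870432 -0.40163263  0.67045938  0.         -2.87338427]
[-0.15789471  0.43835026 -0.50937759  0.62306847  0.          3.11709795]
-1 [[0.13, 0.0, -0.99], [0.99, 0.0, 0.13], [0.0, -1.0, 0.0]]
[ 0.13480838  0.49870432 -0.40163263  0.67045938  0.          0.26820838]
[-0.15789471  0.43835026 -0.50937759  0.62306847  0.         -0.02449471]
[ 0.31174917  0.25113765 -0.66442174] 0.9
```

```bash
python3 - <<'E'
from h import *
import cv2
bot.set_gripper(0.0)
bot.move_pose(P(.035,.17),quat(-1))
print(bot.read_gripper_width(),bot.read_position(),bot.read_ft_force(),bot.read_clock())
p=bot.read_position();im=bot.camera("wrist");cv2.imwrite("pics/wrist1.png",im[:,:,::-1])
im=bot.camera("side");cv2.imwrite("pics/side1.png",im[:,:,::-1])
E
```

```text
-0.0017518496753943524 [0.53216724 0.14238055 0.17015109] [0.29744995 0.15491362 0.22624823] 3.3583
```

View pics/wrist1.png

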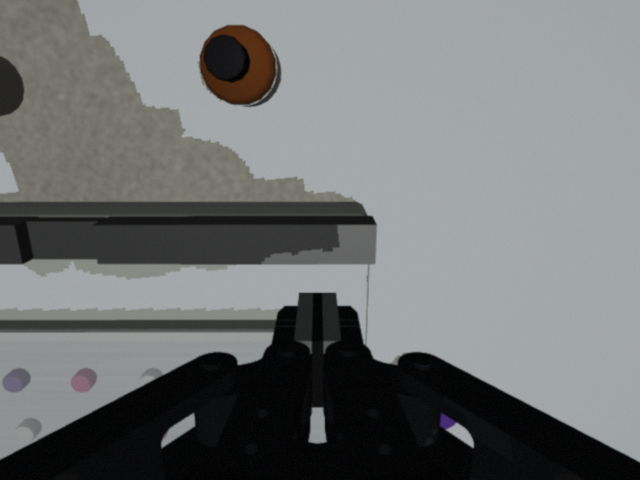

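View pics/side1.png

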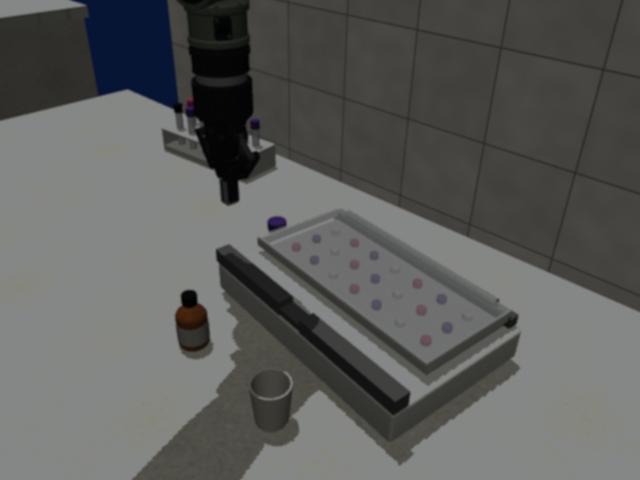

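The wrist view shows the rail's left end at column 376, its top face spanning rows about 223 to 263, and the groove's left wall at about (18–24, 222–262). I'll check those against the fit.

```bash
python3 - <<'E'
from h import *
p=bot.read_position();q=bot.read_tool_rot();R=Ro.from_quat(q[[1,2,3,0]]).as_matrix()
c=bot.calibration("wrist");H=c["hand_eye"];K=c["mtx"]
for u,v in [(376,223),(376,263),(15,223),(23,262),(100,223),(100,263)]:
    r=R@H[:3,:3]@np.linalg.inv(K)@[u,v,1];o=p+R@H[:3,3];w=o+r*(.08-o[2])/r[2]
    e=w-L;print((u,v),w.round(4),"s",round(e@d,4),"off",round(e@np.array([np.cos(T),np.sin(T),0]),4))
E
```

```text
(376, 223) [0.5229 0.1776 0.08  ] s 0.0006 off -0.0141
(376, 263) [0.547  0.1754 0.08  ] s -0.0004 off 0.01
(15, 223) [ 0.496 -0.026  0.08 ] s 0.206 off -0.0137
(23, 262) [ 0.5193 -0.0292  0.08  ] s 0.206 off 0.0098
(100, 223) [0.5024 0.0219 0.08  ] s 0.1576 off -0.0138
(100, 263) [0.5258 0.0153 0.08  ] s 0.1611 off 0.0103
```

The wrist view agrees. The left end is at s≈0, the groove's right wall at 206 mm (so centre ≈184 mm), and the rail's middle line sits about 2 mm nearer the robot than fitted. Now I'll touch down.

```bash
sed -i 's/def P(s,z,off=0)/def P(s,z,off=-.002)/' h.py; python3 - <<'E'
from h import *
bot.move_linear(P(.035,.092),speed=.1)
f0=bot.read_ft_force();print(f0,bot.read_clock())
print(bot.move_linear(P(.035,.076),speed=.015,until_force=2.5))
print(bot.read_position(),bot.read_ft_force(),bot.read_clock())
bot.wait(.15);print(bot.read_position(),bot.read_ft_force(),bot.read_clock())
E
```

```text
[-0.32756986 -0.04056752 -0.32149807] 4.3917
True
[0.53022172 0.14185797 0.08007031] [-0.78635659 -1.05135353  4.77546498] 5.1667
[0.53022402 0.1418543  0.08007542] [-0.79516039  0.15123248  5.73369668] 5.3167
```

```bash
python3 - <<'E'
from h import *
z=.0797
for s in (.045,.055,.065,.075,.085,.095,.105,.111):
    st=bot.move_linear(P(s,z),speed=.04,until_force=20)
    p=bot.read_position();f=bot.read_ft_force();print(s,st,round(z,5),"pos s",round((p-L)@d,4),p[2].round(5),f.round(2),round(bot.read_clock(),2))
    if f[2]<2.5: z-=.0003
    elif f[2]>12: z+=.0003
E
```

```text
0.045 False 0.0797 pos s 0.0452 0.08007 [0.64 1.13 5.72] 5.72
0.055 False 0.0797 pos s 0.0553 0.08005 [-0.28  2.52  5.99] 6.12
0.065 False 0.0797 pos s 0.0653 0.08006 [0.59 2.41 6.2 ] 6.52
0.075 False 0.0797 pos s 0.0753 0.08006 [0.88 2.   5.21] 6.92
0.085 False 0.0797 pos s 0.0853 0.08007 [-0.45  1.97  5.4 ] 7.32
0.095 False 0.0797 pos s 0.0953 0.08006 [0.01 2.7  6.39] 7.72
0.105 False 0.0797 pos s 0.1052 0.08006 [0.89 2.82 4.93] 8.12
0.111 False 0.0797 pos s 0.1112 0.08006 [0.53 2.05 6.01] 8.42
```

```bash
python3 - <<'E'
from h import *
z=.0797
for s in np.arange(.117,.186,.004):
    st=bot.move_linear(P(s,z),speed=.03,until_force=12)
    p=bot.read_position();f=bot.read_ft_force();print(round(s,3),st,round(z,5),"pos s",round((p-L)@d,4),p[2].round(5),f.round(2),round(bot.read_clock(),2))
    if st or (s>.16 and f[2]<1): break
    if f[2]<2.5: z-=.0002
E
```

```text
0.117 False 0.0797 pos s 0.1171 0.08 [0.84 2.47 5.77] 8.77
0.121 False 0.0797 pos s 0.1214 0.07986 [0.4  1.24 5.09] 9.05
0.125 False 0.0797 pos s 0.1253 0.07986 [0.13 2.25 4.96] 9.33
0.129 False 0.0797 pos s 0.1293 0.07985 [0.69 3.08 6.59] 9.62
0.133 False 0.0797 pos s 0.1333 0.07985 [0.88 2.9  5.75] 9.9
0.137 False 0.0797 pos s 0.1372 0.07986 [-0.63  3.32  5.01] 10.18
0.141 False 0.0797 pos s 0.1412 0.07986 [0.53 2.97 5.22] 10.47
0.145 False 0.0797 pos s 0.1452 0.07989 [-0.67  2.32  5.91] 10.75
0.149 False 0.0797 pos s 0.1492 0.07985 [-0.03  3.11  5.88] 11.03
0.153 False 0.0797 pos s 0.1532 0.07984 [0.32 2.79 6.52] 11.32
0.157 False 0.0797 pos s 0.1572 0.07985 [-0.25  3.32  6.1 ] 11.6
0.161 False 0.0797 pos s 0.1612 0.07987 [0.03 3.05 6.06] 11.88
0.165 False 0.0797 pos s 0.1652 0.0798 [0.24 1.79 5.59] 12.17
0.169 False 0.0797 pos s 0.17 0.07909 [-0.65 -0.15  0.5 ] 12.45
```

The rail force vanished at s≈169 mm, just past the groove's left wall at about 162 mm. I'll go to the centre and press.

```bash
python3 - <<'E'
from h import *
def rep(*a):
    p=bot.read_position();print(*a,"s",round((p-L)@d,4),p[2].round(5),bot.read_ft_force().round(2),round(bot.read_clock(),2))
st=bot.move_linear(P(.184,.0797),speed=.04,until_force=8);rep(st)
if not st:
    st=bot.move_linear(P(.184,.068),speed=.02,until_force=2.5);rep(st)
    for z in (.070,.068,.066,.065,.064,.0635,.063):
        st=bot.move_linear(P(.184,z),speed=.015,until_force=25);rep(z,st)
        if st or bot.read_ft_force()[2]>15:break
    bot.wait(.2);rep()
E
```

```text
False s 0.1843 0.07967 [ 0.04 -0.99  0.1 ] 12.97
True s 0.1839 0.07018 [ 0.21 -0.7   0.35] 13.45
0.07 False s 0.1839 0.06993 [-0.18  0.74  2.36] 13.7
0.068 False s 0.1839 0.06784 [-1.21  0.96  2.64] 13.98
0.066 False s 0.1841 0.06583 [-0.22  0.38 -0.09] 14.27
0.065 False s 0.1841 0.06498 [-0.36 -0.43  1.69] 14.52
0.064 False s 0.1841 0.06404 [-1.3  -0.17  1.82] 14.77
0.0635 False s 0.1841 0.064 [-1.85 -0.26  7.6 ] 15.02
0.063 False s 0.1841 0.06394 [-2.96 -0.22 11.55] 15.27
s 0.1841 0.06396 [-3.29 -0.89 12.09] 15.47
```

The plate has bottomed at 64 mm with the force rising to 12 N. I'll withdraw straight up and then towards the robot.

```bash
python3 - <<'E'
from h import *
import cv2
bot.move_linear(P(.184,.10),speed=.06)
bot.move_linear(P(.184,.24),speed=.12)
bot.move_linear(P(.184,.26,-.13),speed=.15)
for n in ("side","scene","wrist"):
    cv2.imwrite(f"pics/{n}2.png",bot.camera(n)[:,:,::-1])
    print(n,[(t,d['bbox'],round(d['confidence'],2)) for t in ["cover","reagent_bottle_mid","beaker_mid","sample_pot_mid"] for d in bot.search_frame(n,t)[:1]])
print(bot.read_ft_force(),bot.read_clock())
E
```

```text
side [('cover', [257.7, 206.1, 256.5, 150.0], 0.65), ('reagent_bottle_mid', [176.6, 288.2, 33.7, 65.5], 0.61), ('beaker_mid', [250.0, 367.7, 42.1, 64.2], 0.6)]
scene [('cover', [166.1, 170.7, 212.9, 138.9], 0.77), ('reagent_bottle_mid', [381.8, 193.7, 24.1, 37.3], 0.9), ('beaker_mid', [305.8, 175.6, 22.4, 31.7], 0.61), ('sample_pot_mid', [377.3, 308.3, 25.7, 37.0], 0.81)]
wrist [('cover', [157.7, 420.4, 315.9, 26.8], 0.84), ('beaker_mid', [197.7, 211.7, 64.1, 66.1], 0.57)]
[-0.04596886  0.01114736  0.96256529] 19.3167
```

View pics/side2.png

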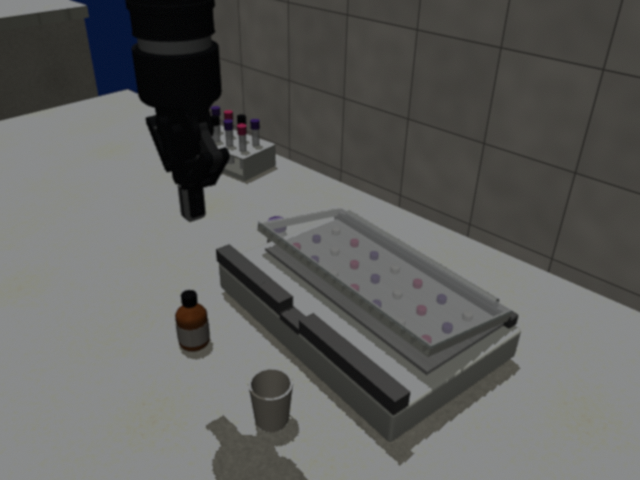

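View pics/scene2.png

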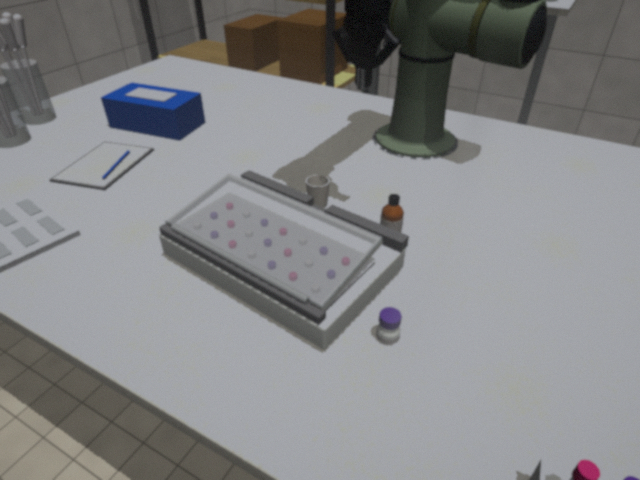

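Both views show the cover ajar: its near right corner in the side view is now at about (432,349), with a gap beneath. The bottle, beaker and pot are where they were. Before handing in, I'll check the corner height numerically.

```bash
python3 - <<'E'
import io,contextlib
with contextlib.redirect_stdout(io.StringIO()): from fit import *
for z in (.086,.108,.112):
    for y in (.175,-.175): print(z,y,proj("side",w(s.x,(-.055,y,z))).round(0),proj("scene",w(s.x,(-.055,y,z))).round(0))
import cv2
im=cv2.imread("pics/side2.png")[200:380,240:440];cv2.imwrite("pics/sz2.png",cv2.resize(cv2.convertScaleAbs(im,alpha=1.6),None,fx=3,fy=3))
E
```

```text
0.086 0.175 [257. 236.] [381. 248.]
0.086 -0.175 [426. 364.] [231. 182.]
0.108 0.175 [256. 224.] [383. 238.]
0.108 -0.175 [428. 350.] [229. 172.]
0.112 0.175 [256. 221.] [383. 236.]
0.112 -0.175 [428. 347.] [229. 170.]
```

View pics/sz2.png

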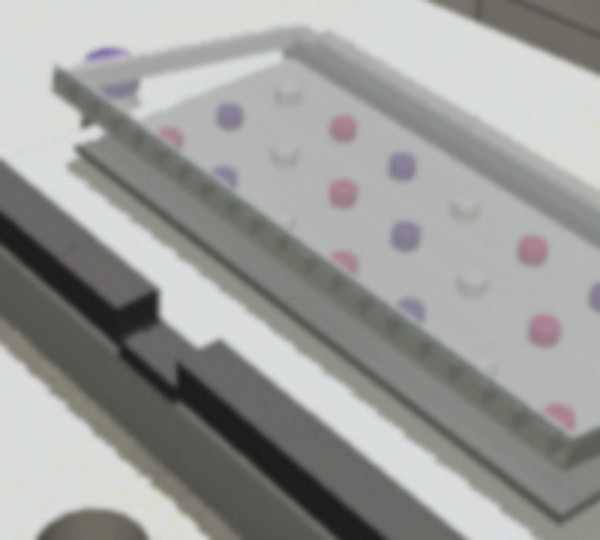

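The cover's top corners are at about (259,222) and (430,346). The prediction for a 26 mm rise is (256,221) and (428,347), so the cover is fully popped. I'll hand in.

```bash
python3 - <<'E'
from cell import bot
print(bot.read_clock(),abs(bot.read_joint_vel()).max()); bot.close_job()
E
```

```text
19.3167 0.0030146415028513406
the job is handed in; nothing more can be done
```

The cover is ajar and the job is handed in at 19.3 s on the robot's clock; the hand-in call gave no verdict.

- **Sweep:** With the fingers shut, I touched the rail's top 35 mm from its left end and swept right with about 5–6 N of contact. The force vanished about 169 mm along, where the fingertip dropped into the groove.
- **Press:** I pressed at the groove's centre, about 184 mm along, until the fingertip stopped at 64 mm height. The force rose to about 12 N there, so the plate is fully down. I then lifted straight up and moved the hand back towards the robot.
- **Cover:** In the side view, the cover's front corners are within about 3 px of where a full 26 mm rise would put them.
- **Loose objects:** The networks' boxes for the bottle, the beaker and the pot matched the earlier pictures to within a few pixels. The pot was not reported in the final side view, but the scene camera showed it in place.
- **Clearance:** The arm was still and clear of everything before I handed in. The last wrist force reading was about 1 N, which is within the drift I saw in free air.

No check failed.

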